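# Put the keyed bead canister away in the roll-top organiser

### The arm

A 6-joint arm with a two-finger parallel gripper is mounted at the origin on the work surface. World frame = base frame: x ahead of the robot, y to its left, z up, the work surface at z = 0. Lengths are in mm, angles in rad, forces in N, time in s.
With the tool pointing down it reaches from about 275 to 825 mm from the base axis. Payload 5.2 kg.
Tool frame: the origin (TCP) lies at the very end of the fingers, on their centre line; the grasp point (between the pads) lies 19 mm behind it; z points along the fingers, y is the line along which they close (so a half turn about z gives the same grasp; the last joint's range is limited). The gripper opens to 93 mm and grips with 3 to 60 N. Pads are 15 mm wide; open, the fingers measure 128 mm over their backs; the gripper's body (75 mm by 188 mm) begins 65 mm behind the grasp point.
Start: joints at [-1.376, 0.259, 1.535, -0, 1.348, -0.203], TCP at [213.086, -507.05, 218.653] pointing down, gripper open.
Joint ranges: [-3.14, 3.14], [-0.91, 2.08], [0.19, 2.58], [-1.22, 4.36], [0.22, 2.71], [-3.12, 3.12]. Speed limits (rad/s): [2.57, 2.57, 3.14, 3.14, 3.14, 3.14].

### API

Orientations are given as [roll, pitch, yaw] about the fixed x, y, z axes, in that order (R = Rz(yaw) Ry(pitch) Rx(roll)).
In Python, from bench import robot gives the robot as it stands. The module is installed in compiled form; this text tells all that it offers. Calls block until the motion is done:
- robot.move_ptp(position, orientation): joint-space move of the TCP to a pose.
- robot.move_linear(position, ori=None, speed=150, f_stop=None): straight line of the TCP; ori=None keeps the orientation; speed is the mean speed in mm/s. With f_stop (N) it stops when the force on the tool has changed by that much, and returns True; else False.
- robot.move_j(angles): joint-space move.
- robot.move_gripper(opening): opening from 0.0 (shut) to 1.0 (fully open); the grip force is fixed at half the most; returns when the fingers have stopped.
- robot.sleep(seconds).
- robot.inverse_kinematics(position, orientation): joint angles nearest the present ones, or None.
- robot.get_image(name): name is "side" or "top"; returns a dict with "img" (420x560x3 uint8, blue, green, red), "fovy" (degrees; the focal length in pixels is half the picture's height over the tangent of half this angle, whatever the lens; pixels are square), "cx", "cy" (the principal point, pixels), "eye" and "orientation" of the camera in the world. Camera axes: x right, y down, z forward; pixel columns grow to the right and rows downward; lengths in mm; the calibration is good to about 2 mm. A picture is of the moment at which its call begins. There is no depth.
A pose or a line that the arm cannot do raises robot.MotionError and nothing moves.
- robot.hand_in(): hands the job in; it is judged then, once.
Readings, each from a call of its own:
- robot.current_t(): time.
- robot.current_qpos(): joint angles.
- robot.current_joint_vel(): joint speeds.
- robot.current_joint_efforts(): joint torques, N m.
- robot.current_tcp_pos(): TCP position.
- robot.current_eef_rot(): TCP orientation.
- robot.current_contact_force(): force on the tool from outside, world axes, zero at the start.
- robot.current_ft_torque(): the same for the moment, N m.
- robot.current_gripper_width(): opening from 0.0 (shut) to 1.0 (fully open).
- robot.current_finger_force(): force on a finger pad.
Only numpy, scipy, OpenCV 4.12 (cv2) and the standard library are available. Lean on these libraries where they do the work, as an engineer would, in place of code of your own. Each camera call takes 0.05 s, during which the arm holds its last target. There are 200 camera calls.

### The job

Roll the slatted cover of the wooden organiser all the way up and back, and stand the orange canister in the white notched collar inside, turning it until its two foot lugs find the notches and it sinks fully down to the floor. Then let it go and roll the cover down again until it snaps past its catch and is fully shut. Leave the other things on the table where they are.

Things in the scene. Friction and masses are not known exactly. Their poses are not given: they have to be found in the camera images.
- cover (a joint): How far the organiser's cover is rolled open, rad about pivot: 0 shut, 1.65 fully open (end stops). Starts ajar, stays where it is left. Moving it takes about 2 to 6 N at the handle. A sprung ball catch resists closing from 0.14 to 0.06 rad with about 5 to 15 N at the handle; below about 0.04 rad it pulls the cover on to 0, a hard stop.
- bin: Roll-top organiser of brown wood, fixed to the table; origin under the pivot axis at table height, x from its front to its back, y along its width, z up. 336 mm deep (+-168), 340 mm wide over two round cheeks 12 mm thick (316 mm clear between), 218 mm high; front sill 36 mm high. With the cover open, all in front of x = +40 mm is open from above.
- pivot (a point): Middle of the cover's pivot axis, 50 mm above the origin of bin, same axes; the pivot axis is y. The curved cover of light wooden slats has an outer radius of 153 mm about it. Shut, it spans the front from the sill to just behind the top; open, it lies inside the rear half.
- handle (a point): Centre of the cover's handle: a round brass bar 14 mm thick, 150 mm long along y of bin, its centre 42 mm clear of the cover, on a bracket at each end (y = +-70 mm). It runs on a circle of radius 195 mm about the pivot: shut, it is in front, at x = -192, z = +34 mm from pivot; opening by q carries it up and back by the angle q. This frame turns with the cover.
- well (a point): Centre of the collar's bore on the organiser's floor, 12 mm above the table, 85 mm in front of the pivot; axes as bin. The white collar is 16 mm high, bore 60 mm, outside 90 mm, with two opposite 18 mm notches cut right through. The line through them lies within 0.5 rad either way of the organiser's y; it varies and NO pose gives it: look from above, cover open, or feel for it.
- tin_mid (a point): Centre (half-way up) of the orange canister: loose, upright, 52 mm in diameter, 110 mm high, 0.18 to 0.35 kg, with a white stripe. At its foot two opposite white lugs 12 mm wide and 12 mm high reach 35 mm out from its axis along its own +y and -y; half a turn makes no difference. Unless the lugs match the notches it stands on top of the collar, 16 mm too high.
- tin_foot (a point): Centre of the orange canister's underside, 55 mm below its centre.
- tin_blue_mid (a point): Centre of the blue canister, 52 mm in diameter and 110 mm high, without lugs. A bystander.
- tin_green_mid (a point): Centre of the green canister, same size as the blue one. A bystander.
- beadjar: Amber glass jar, 70 mm in diameter, 90 mm high, origin under its centre. A bystander.
- spool0: Green thread spool, 48 mm in diameter, 58 mm high, origin under its centre. A bystander.
- spool1: Red thread spool, same size. A bystander.
- spool2: Copper-coloured thread spool, same size. A bystander.
Mind the look-alikes: they are no part of the job. There is more than one size of the part that bears tin_mid; the job needs the largest.

How it is judged (in metres and radians):
On the way, in this order (a step that is already met when the one before it is completed fails the run):
1. the cover is rolled right back (joint above 1.4 rad) (value of joint cover above 1.4 rad), for 0.2 s.
2. the orange canister is down on the organiser's floor inside the collar (z of tin_foot in the frame of well below 0.004 m and horizontal distance between tin_foot and well below 0.008 m and angle between tin_foot's own z axis and vertical below 0.08 rad), for 0.2 s.
At the end, for the whole second after the job is handed in: The cover is shut past its catch (joint below 0.03 rad), and the orange canister stands upright (within 0.08 rad) on the organiser's floor with its lugs in the notches (foot within 4 mm of the floor and 8 mm of the collar's centre), released (all of step 2 and value of joint cover below 0.03 rad); the robot touches nothing.
It fails at once if a bystander (blue or green canister, jar or spool) is moved more than 30 mm (distance of any of tin_blue_mid, tin_green_mid, beadjar, spool0, spool1, spool2 from where it was at the start of the episode above 0.03 m).
It also fails if it takes over 72 s, if anything falls off the work surface, if the arm or the gripper's body presses on something with over 40 N, if the wrist force passes 120 N, or if a joint passes its speed limit or range.

## Working session

There is one attempt and no reset: what is moved stays moved. The work goes in short steps, each a Python script; the robot and the scene stay as the last script left them, time stands still between calls to the robot, and variables do not carry over. Pictures are saved under pics/ and viewed, at most 10 in all, crops included, and the job is handed in when it is done.

```bash
mkdir -p pics
cat > h.py <<'E'
import numpy as np, cv2
from bench import robot
from scipy.spatial.transform import Rotation as R
def cam(name):
    d=robot.get_image(name); d['f']=d['img'].shape[0]/2/np.tan(np.radians(d['fovy'])/2)
    o=np.array(d['orientation'],float); d['R']=o if o.shape==(3,3) else R.from_euler('xyz',o).as_matrix()
    d['eye']=np.array(d['eye'],float); return d
def ray(d,u,v): return d['R']@np.array([(u-d['cx'])/d['f'],(v-d['cy'])/d['f'],1])
def onz(d,u,v,z):
    r=ray(d,u,v); return d['eye']+r*(z-d['eye'][2])/r[2]
def proj(d,p):
    c=d['R'].T@(np.array(p,float)-d['eye']); return np.array([d['cx']+d['f']*c[0]/c[2],d['cy']+d['f']*c[1]/c[2]])
E
python3 - <<'E'
from h import *
for n in('top','side'):
    d=cam(n); cv2.imwrite(f'pics/{n}0.png',d['img']); print(n,d['fovy'],d['cx'],d['cy'],d['eye'],d['orientation'])
print(robot.current_t(),robot.current_eef_rot())
E
```

```text
top 44.263604395095115 284.7004482991666 208.20858987369598 [ 333.14592258  -63.65701152 1519.67861544] [-3.03217376 -0.01505299 -1.55538187]
side 44.55780664087478 279.64835618090126 212.8625873329432 [ 755.29303169  234.55686142 1355.96756295] [-2.82670537  0.00503914  2.38512942]
0.1 [-3.14001757e+00 -3.35916080e-04  3.97771557e-01]
```

View pics/top0.png

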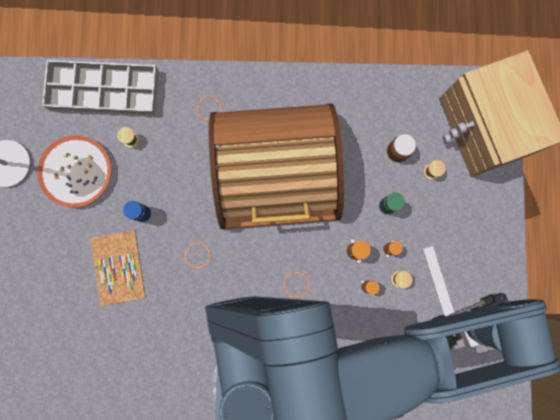

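View pics/side0.png

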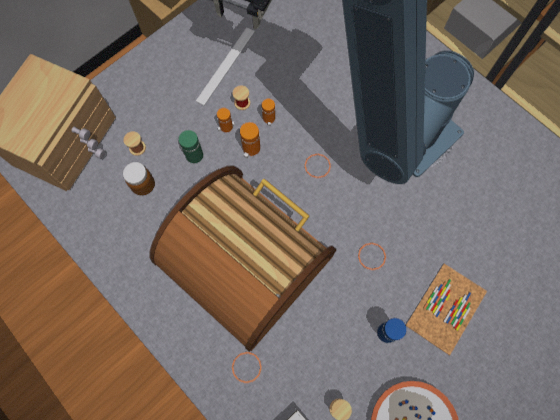

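Top view: organiser near (278,165) with brass handle at (281,214). The largest orange canister is at (359,251), with smaller look-alikes at (395,248) and (372,288). In the side view the canister is at (250,138) and the handle at (283,203). I'll enlarge both for exact pixels.

Run:
```python
from h import *
a=cv2.imread('pics/top0.png');b=cv2.imread('pics/side0.png')
A=cv2.resize(a[95:275,200:440],None,fx=3.3,fy=3.3,interpolation=cv2.INTER_CUBIC)
cv2.imwrite('pics/c1.png',A)
for n,im in(('top',a),('side',b)):
    h=cv2.cvtColor(im,cv2.COLOR_BGR2HSV)
    for nm,lo,hi in(('brass',(18,150,120),(30,255,255)),('orange',(5,190,120),(14,255,255))):
        m=cv2.inRange(h,lo,hi); k,l,s,c=cv2.connectedComponentsWithStats(m)
        for i in range(1,k):
            if s[i][4]>60:print(n,nm,s[i],c[i].round(1), cv2.minAreaRect(np.argwhere(l==i)[:,::-1].astype(np.float32)))
```

```text
side brass [253 180  56  51 328] [283.1 201.4] ((280.7406921386719, 204.63232421875), (59.41678237915039, 18.772958755493164), 40.48601150512695)
```

View pics/c1.png

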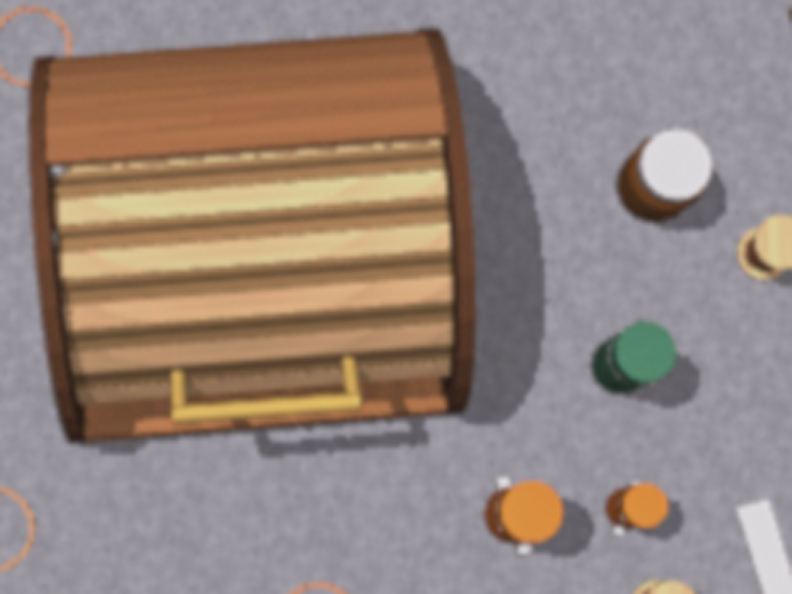

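The crop shows the bar from (251.8,219.8) to (309.1,216.8) in full-image pixels. The canister's top is at (361.2,250.2), and its lugs are at (352.4,241.1) and (358.8,261.1). Next I triangulate.

Run:
```python
from h import *
import pickle
T=cam('top');S=cam('side')
def tri(a,b):
    d1=ray(T,*a);d2=ray(S,*b);A=np.c_[d1,-d2];s=np.linalg.lstsq(A,S['eye']-T['eye'],rcond=None)[0]
    p=T['eye']+d1*s[0];q=S['eye']+d2*s[1];return (p+q)/2,np.linalg.norm(p-q)
for n,d,x in(('top',T,(235,185,330,232)),('side',S,(240,170,320,240))):
    h=cv2.cvtColor(d['img'],cv2.COLOR_BGR2HSV);m=cv2.inRange(h,(18,130,90),(30,255,255))
    mm=m*0;mm[x[1]:x[3],x[0]:x[2]]=m[x[1]:x[3],x[0]:x[2]]
    if n=='top': mm[:210]=0
    P=np.argwhere(mm)[:,::-1].astype(np.float32);print(n,len(P),cv2.boxPoints(cv2.minAreaRect(P)).round(1).tolist())
S2=cv2.resize(S['img'][100:230,190:320],None,fx=4.6,fy=4.6,interpolation=cv2.INTER_CUBIC);cv2.imwrite('pics/c2.png',S2)
print('tin top',onz(T,361,250,110),'lugs',onz(T,352.2,241,6),onz(T,358.7,260.9,6))
for z in(180,200):print(z,onz(T,251.8,219.8,z),onz(T,309.1,216.8,z))
print('orange blobs')
```

```text
top 349 [[252.0, 210.0], [309.0, 210.0], [309.0, 222.0], [252.0, 222.0]]
side 407 [[238.39999389648438, 211.5], [263.20001220703125, 178.39999389648438], [310.8999938964844, 214.1999969482422], [286.0, 247.3000030517578]]
tin top [ 377.18174406 -292.44824727  110.        ] lugs [ 406.36214652 -283.46384232    6.        ] [ 348.54871133 -302.56546133    6.        ]
180 [448.83587079   3.56736301 180.        ] [ 459.18133944 -145.52187567  180.        ]
200 [447.10874091   2.56377343 200.        ] [ 457.29976254 -144.2997189   200.        ]
orange blobs
```

View pics/c2.png

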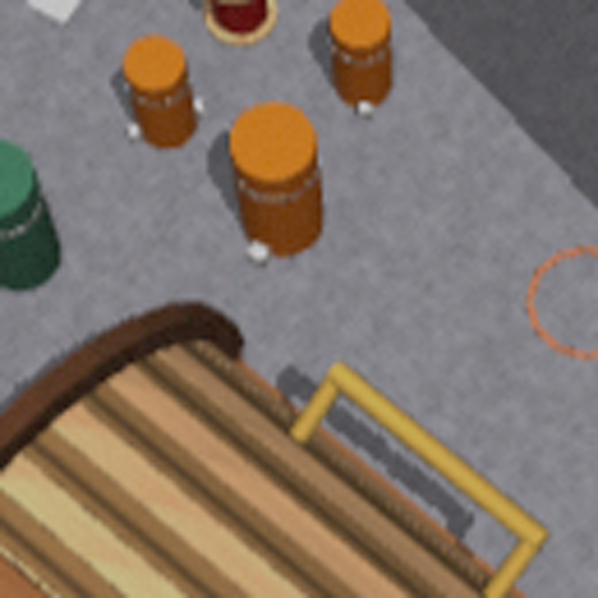

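The side crop gives bar ends at (263.5,180.2) and (307.6,217.4), matching right and left in the top view.

Run:
```python
from h import *
T=cam('top');S=cam('side')
def tri(a,b):
    d1=ray(T,*a);d2=ray(S,*b);A=np.c_[d1,-d2];s=np.linalg.lstsq(A,S['eye']-T['eye'],rcond=None)[0]
    p=T['eye']+d1*s[0];q=S['eye']+d2*s[1];return (p+q)/2,np.linalg.norm(p-q)
L,e1=tri((251.8,219.8),(307.6,217.4));Rr,e2=tri((309.1,216.8),(263.5,180.2))
print(L,e1,Rr,e2,np.linalg.norm(L-Rr))
c=(L+Rr)/2;y=(L-Rr)[:2];y/=np.linalg.norm(y);x=np.array([y[1],-y[0]])
yaw=np.arctan2(x[1],x[0]);z=c[2]
for dz in(-4,0,4):
    a=np.arcsin((z+dz-50)/195);p=c[:2]+x*195*np.cos(a);print(dz,'yaw',yaw,'q',a-np.arcsin(34/195),'pivot',p,'well',p-85*x)
# check: cheek front-bottom corners & cheek top
a=np.arcsin((z-50)/195);p=c[:2]+x*195*np.cos(a)
for lx,ly,lz in((0,170,218),(0,-170,218),(-168,170,50),(-168,-170,50),(168,170,50),(168,-170,50)):
    q=np.r_[p+lx*x+ly*y,lz];print((lx,ly,lz),proj(T,q).round(1))
print(robot.current_eef_rot())
for q in((0.3),(0.8),(1.2),(1.6)):
    pass
```

```text
[450.82631801   3.7717668  162.53251381] 1.6540905383208584 [ 461.2379412  -146.49420579  152.36227746] 1.7888156606492185 150.96919594124222
-4 yaw 0.06917740179901569 q 0.383934933889691 pivot [620.9353957  -59.93540806] well [536.13869891 -65.81079847]
0 yaw 0.06917740179901569 q 0.4083220679474985 pivot [618.36985944 -60.11316884] well [533.57316264 -65.98855925]
4 yaw 0.06917740179901569 q 0.43310848201357965 pivot [615.66340091 -60.30069384] well [530.86670411 -66.17608425]
(0, 170, 218) [211.1 156.4]
(0, -170, 218) [343.4 149.8]
(-168, 170, 50) [220.8 226.6]
(-168, -170, 50) [339.7 220.4]
(168, 170, 50) [216.1 111.9]
(168, -170, 50) [332.3 106.3]
[-3.14099477e+00 -1.31296527e-04  3.97760529e-01]
```

```bash
cat >> h.py <<'E'
P=np.array([618.4,-60.1]);YAW=0.078;X=np.array([np.cos(YAW),np.sin(YAW),0]);Y=np.array([-X[1],X[0],0]);Z=np.array([0,0,1.])
def hp(q,off=0,t=None,s=1):
    """TCP pose: grasp axis through handle at cover angle q, TCP 'off' mm past the bar along tool; tool dips t below horizontal"""
    a=q+0.175; t=a if t is None else t
    c=np.r_[P,50]+195*(-X*np.cos(a)+Z*np.sin(a))
    z=X*np.cos(t)-Z*np.sin(t); y=s*(X*np.sin(t)+Z*np.cos(t)); x=np.cross(y,z)
    return (c+off*z).tolist(), R.from_matrix(np.c_[x,y,z]).as_euler('xyz').tolist()
E
python3 - <<'E'
from h import *
for s in(1,-1):
  for q in(0.41,0.8,1.2,1.55):
    for t in(0.58,0.8,1.0,1.2,1.4,1.57,1.75):
      for off in(-80,14):
        j=robot.inverse_kinematics(*hp(q,off,t,s)); print(s,q,t,off,None if j is None else np.round(j,2).tolist()) if j is not None and abs(t-q-.175)<.5 else 0
E
```

```text
1 0.41 0.8 -80 [-1.27, -0.45, 2.43, 0.85, 1.13, -1.72]
1 0.41 0.8 14 [-0.91, -0.11, 2.46, 1.18, 0.68, -1.91]
1 0.41 1.0 -80 [-0.89, -0.34, 2.23, 0.57, 0.98, -1.23]
1 0.41 1.0 14 [-0.72, -0.1, 2.3, 0.7, 0.65, -1.31]
1 0.8 0.58 -80 [-1.34, -0.43, 2.48, 1.09, 1.2, -1.92]
1 0.8 0.58 14 [-0.9, -0.08, 2.46, 1.51, 0.77, -2.17]
1 0.8 0.8 -80 [-0.97, -0.38, 2.26, 0.81, 0.99, -1.41]
1 0.8 0.8 14 [-0.73, -0.12, 2.28, 1.0, 0.64, -1.53]
1 0.8 1.0 -80 [-0.72, -0.27, 2.06, 0.48, 0.99, -0.99]
1 0.8 1.0 14 [-0.6, -0.08, 2.12, 0.54, 0.71, -1.02]
1 0.8 1.2 -80 [-0.54, -0.14, 1.86, 0.24, 1.13, -0.69]
1 0.8 1.2 14 [-0.49, 0.0, 1.95, 0.26, 0.89, -0.7]
1 0.8 1.4 -80 [-0.42, 0.02, 1.66, 0.08, 1.32, -0.52]
1 0.8 1.4 14 [-0.41, 0.11, 1.79, 0.09, 1.09, -0.52]
1 1.2 1.0 -80 [-0.56, -0.15, 1.89, 0.4, 0.96, -0.8]
1 1.2 1.0 14 [-0.48, 0.02, 1.94, 0.44, 0.73, -0.82]
1 1.2 1.2 -80 [-0.44, -0.01, 1.67, 0.2, 1.16, -0.57]
1 1.2 1.2 14 [-0.4, 0.11, 1.76, 0.21, 0.95, -0.58]
1 1.2 1.4 -80 [-0.35, 0.14, 1.46, 0.07, 1.39, -0.44]
1 1.2 1.4 14 [-0.34, 0.21, 1.59, 0.07, 1.19, -0.44]
1 1.2 1.57 -80 [-0.3, 0.28, 1.27, 0.0, 1.6, 
[... 1373 characters left out ...]
 0.2, 1.16, 2.57]
-1 1.2 1.2 14 [-0.4, 0.11, 1.76, 0.21, 0.95, 2.57]
-1 1.2 1.4 -80 [-0.35, 0.14, 1.46, 0.07, 1.39, 2.7]
-1 1.2 1.4 14 [-0.34, 0.21, 1.59, 0.07, 1.19, 2.7]
-1 1.2 1.57 -80 [-0.3, 0.28, 1.27, 0.0, 1.6, 2.76]
-1 1.2 1.57 14 [-0.3, 0.31, 1.44, 0.0, 1.39, 2.76]
-1 1.2 1.75 -80 [-0.25, 0.43, 1.06, -0.06, 1.82, 2.8]
-1 1.2 1.75 14 [-0.26, 0.43, 1.28, -0.06, 1.6, 2.8]
-1 1.55 1.4 -80 [-0.3, 0.26, 1.3, 0.06, 1.43, 2.76]
-1 1.55 1.4 14 [-0.29, 0.33, 1.42, 0.07, 1.23, 2.75]
-1 1.55 1.57 -80 [-0.26, 0.41, 1.08, 0.0, 1.66, 2.8]
-1 1.55 1.57 14 [-0.26, 0.44, 1.26, 0.0, 1.45, 2.8]
-1 1.55 1.75 -80 [-0.22, 0.58, 0.83, -0.06, 1.91, 2.83]
-1 1.55 1.75 14 [-0.23, 0.56, 1.07, -0.05, 1.68, 2.83]
```

Run:
```python
from h import *
T=lambda q:float(np.clip(q+.175,1.0,1.57))
robot.move_gripper(0.36)
robot.move_ptp(*hp(0.41,-60,1.0))
print('approach stop',robot.move_linear(*hp(0.41,12,1.0),speed=120,f_stop=12),robot.current_contact_force())
try:
  for q in np.r_[np.arange(0.6,1.6,0.2),1.63]:
    p,o=hp(q,12,T(q)); st=robot.move_linear(p,o,speed=120,f_stop=25)
    print(round(q,2),st,np.round(robot.current_contact_force(),1))
    if st:break
except Exception as e: print(repr(e))
d=cam('top');cv2.imwrite('pics/t1.png',d['img']);print(robot.current_t(),robot.current_tcp_pos())
```

```text
approach stop False [-0.79580041 -0.12656148  0.51065045]
0.6 False [ 0.  -0.4 -0.7]
0.8 False [0.1 0.6 0.3]
1.0 False [-0.9 -0.  -0.1]
1.2 False [-0.1 -0.1  0.4]
1.4 False [-0.2 -0.4  0.7]
1.63 False [ 0.2 -0.3  0. ]
6.775 [662.48484955 -56.72146068 227.98069184]
```

View pics/t1.png

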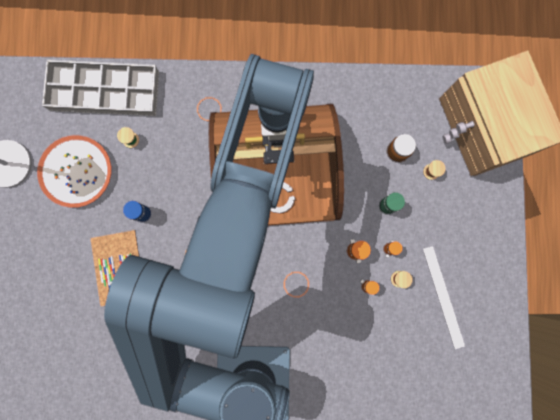

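The cover is open, and the collar is visible at about (281,198), half hidden by the arm. I'll back off, move above the canister and look at the collar.

```bash
cat >> h.py <<'E'
def down(g): # tool down, closing line (tool y) at world angle g
    y=np.array([np.cos(g),np.sin(g),0]);z=-Z
    return R.from_matrix(np.c_[np.cross(y,z),y,z]).as_euler('xyz').tolist()
E
python3 - <<'E'
from h import *
robot.move_linear((np.array(robot.current_tcp_pos())+[0,0,60]).tolist(),speed=150)
L=np.radians(18.3)
for k in range(-6,7):
    g=L+k*np.pi/6
    j=robot.inverse_kinematics([377,-292.5,200],down(g))
    js=[robot.inverse_kinematics([533,-66,200],down(g+np.radians(a))) for a in(48,76,104,-132,-104,-76)]
    print(k,None if j is None else round(j[5],2),[None if x is None else round(x[5],2) for x in js])
robot.move_gripper(0.8)
robot.move_ptp([377,-292.5,250],down(L+np.pi/6*0))
d=cam('top');cv2.imwrite('pics/t2.png',d['img'])
cv2.imwrite('pics/t2c.png',cv2.resize(d['img'][100:240,195:355],None,fx=4.2,fy=4.2,interpolation=cv2.INTER_CUBIC))
print(robot.current_t())
E
```

```text
-6 1.93 [np.float64(1.65), np.float64(1.16), np.float64(0.68), np.float64(-1.49), np.float64(-1.98), np.float64(-2.47)]
-5 1.4 [np.float64(1.13), np.float64(0.64), np.float64(0.15), np.float64(-2.01), np.float64(-2.5), np.float64(-2.99)]
-4 0.88 [np.float64(0.61), np.float64(0.12), np.float64(-0.37), np.float64(-2.54), np.float64(-3.02), np.float64(2.77)]
-3 0.36 [np.float64(0.08), np.float64(-0.41), np.float64(-0.89), np.float64(-3.06), np.float64(2.74), np.float64(2.25)]
-2 -0.17 [np.float64(-0.44), np.float64(-0.93), np.float64(-1.42), np.float64(2.7), np.float64(2.21), np.float64(1.72)]
-1 -0.69 [np.float64(-0.96), np.float64(-1.45), np.float64(-1.94), np.float64(2.18), np.float64(1.69), np.float64(1.2)]
0 -1.21 [np.float64(-1.49), np.float64(-1.98), np.float64(-2.47), np.float64(1.65), np.float64(1.16), np.float64(0.68)]
1 -1.74 [np.float64(-2.01), np.float64(-2.5), np.float64(-2.99), np.float64(1.13), np.float64(0.64), np.float64(0.15)]
2 -2.26 [np.float64(-2.54), np.float64(-3.02), np.float64(2.77), np.float64(0.61), np.float64(0.12), np.float64(-0.37)]
3 -2.78 [np.float64(-3.06), np.float64(2.74), np.float64(2.25), np.float64(0.08), np.float64(-0.41), np.float64(-0.89)]
4 2.98 [np.float64(2.7), np.float64(2.21), np.float64(1.72), np.float64(-0.44), np.float64(-0.93), np.float64(-1.42)]
5 2.45 [np.float64(2.18), np.float64(1.69), np.float64(1.2), np.float64(-0.96), np.float64(-1.45), np.float64(-1.94)]
6 1.93 [np.float64(1.65), np.float64(1.16), np.float64(0.68), np.float64(-1.49), np.float64(-1.98), np.float64(-2.47)]
9.6
```

View pics/t2c.png

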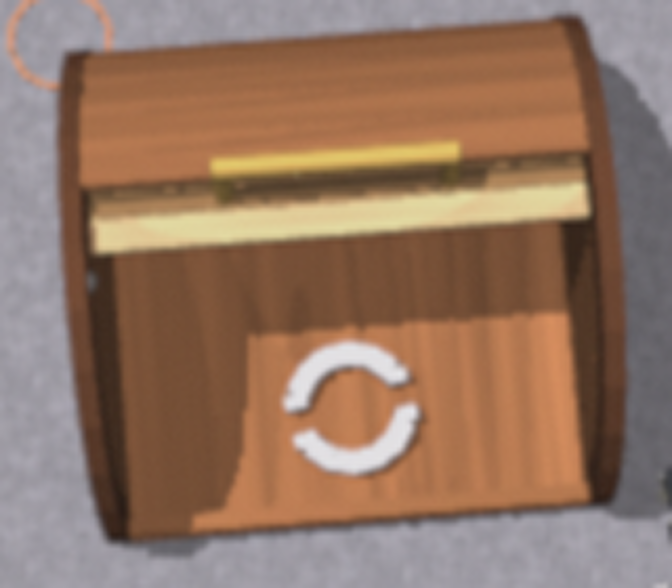

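The open organiser's collar is sharp in this crop, centred near (351,408) (full image about (278.6,197)). Its notches run from lower left to upper right. I'll fit it on the z=28 plane, then grasp the canister.

```bash
cat > col.py <<'E'
from h import *
def collar(d,v=False):
    u0,v0,u1,v1=255,170,305,222
    im=cv2.resize(d['img'][v0:v1,u0:u1],None,fx=8,fy=8,interpolation=cv2.INTER_CUBIC)
    h=cv2.cvtColor(im,cv2.COLOR_BGR2HSV); m=cv2.inRange(h,(0,0,120),(180,70,255))
    pts=np.argwhere(m)[:,::-1]
    W=np.array([onz(d,u0+(p[0]+.5)/8-.5,v0+(p[1]+.5)/8-.5,28)[:2] for p in pts])
    (c,r)=cv2.minEnclosingCircle(W.astype(np.float32)); c=np.array(c)
    ang=np.degrees(np.arctan2(*(W-c).T[::-1]))%360; rr=np.linalg.norm(W-c,axis=1)
    hist=np.bincount(ang[(rr>33)&(rr<42)].astype(int),minlength=360)
    gap=np.where(hist<0.35*np.median(hist))[0]
    return c,r,gap,rr.min(),rr
E
python3 - <<'E'
from col import *
d=cam('top'); c,r,gap,rm,rr=collar(d); print('centre',c,'r',r,'inner',np.percentile(rr,[0.5,2,98]),'gap',gap.tolist())
print('z from col center vs pivot-85:',P-85*X[:2])
L=np.radians(18.3)
p=[377,-292.5]
print(robot.move_linear([*p,60],speed=150,f_stop=12))
robot.move_gripper(0.3); print(robot.current_gripper_width()*93,robot.current_finger_force(),robot.current_contact_force())
robot.move_linear([*p,66],speed=60)
S=cam('side');cv2.imwrite('pics/s1.png',cv2.resize(S['img'][60:200,160:340],None,fx=4,fy=4,interpolation=cv2.INTER_CUBIC))
print(robot.current_contact_force(),robot.current_t())
E
```

```text
centre [530.70697021 -64.51520538] r 48.0803337097168 inner [28.17219293 28.72085553 46.88095517] gap [96, 97, 98, 99, 100, 101, 102, 103, 104, 105, 106, 107, 108, 109, 110, 111, 112, 113, 114, 115, 276, 277, 278, 279, 280, 281, 282, 283, 284, 285, 286, 287, 288, 289, 290, 291, 292, 293, 294, 295]
z from col center vs pivot-85: [533.65843893 -66.72327922]
False
51.7529021699654 29.996960163116455 [1.61447135 0.64825796 2.91162503]
[-0.27217252 -0.32435053 -2.55972011] 11.8667
```

View pics/s1.png

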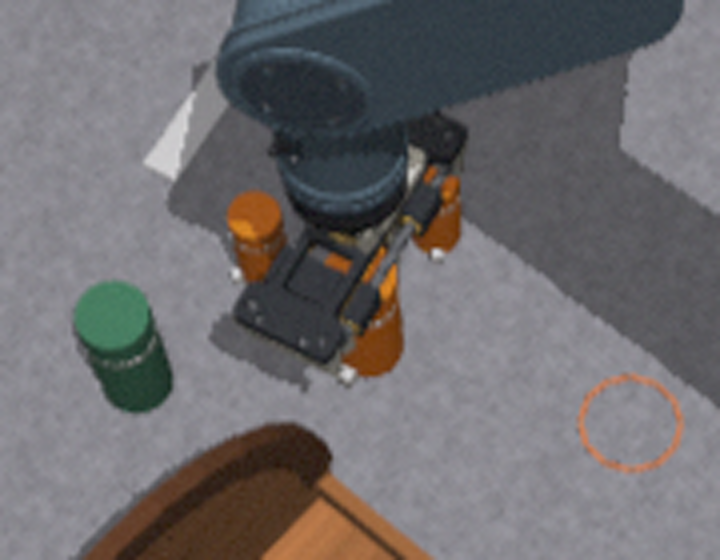

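The grip is good: 51.8 mm wide, on the largest canister. The notches lie at 106° and the collar centre is (530.7,-64.5). I'll carry it over and lower it by feel.

Run:
```python
from h import *
c=[530.7,-64.5]
robot.move_linear([377,-292.5,310],speed=250)
o=down(np.radians(106))
print(robot.inverse_kinematics([*c,310],o))
robot.move_ptp([*c,310],o)
robot.move_linear([*c,100],speed=180)
print(robot.current_contact_force())
print(robot.move_linear([*c,71],speed=30,f_stop=8),robot.current_tcp_pos(),robot.current_contact_force(),robot.current_ft_torque(),robot.current_t())
```

```text
[-3.29713366e-01  1.85585938e-01  1.40841663e+00 -4.44089210e-16
  1.54759008e+00 -2.17976237e+00]
[-0.11957074  1.04891971 -3.08799698]
True [530.46417834 -64.29257737  72.32577964] [0.70390633 0.36827505 5.06119857] [ 0.1471671  -0.13902295  0.01782754] 16.2333
```

It stopped at z=72.3, exactly floor height. I'll release, rise and check.

Run:
```python
from h import *
robot.move_gripper(0.75)
robot.move_linear([530.7,-64.5,290],speed=180)
robot.move_ptp([420,-200,300],down(np.radians(106)))
a=cam('top');b=cam('side');print(robot.current_t())
A=cv2.resize(a['img'][100:240,215:345],(520,560),interpolation=cv2.INTER_CUBIC)
cv2.imwrite('pics/v.png',A)
h=cv2.cvtColor(a['img'],cv2.COLOR_BGR2HSV);m=cv2.inRange(h,(8,200,190),(15,255,255));m[:,:255]=0;m[:,305:]=0;m[:165]=0;m[225:]=0
P_=np.argwhere(m);v,u=P_.mean(0);print(len(P_),onz(a,u,v,122))
hb=cv2.inRange(h,(18,130,90),(30,255,255));Q=np.argwhere(hb[125:150,240:310]);print('handle px',Q.mean(0)+[125,240],len(Q), 'pred q=1.6',proj(a,hp(1.6)[0]),'1.5',proj(a,hp(1.5)[0]))
```

```text
18.975
0 [nan nan nan]
handle px [138.30681818 274.21875   ] 352 pred q=1.6 [276.44732923 135.80694068] 1.5 [276.91107278 142.97843284]<stdin>:9: RuntimeWarning: Mean of empty slice.
  ret = um.true_divide(
```

View pics/v.png

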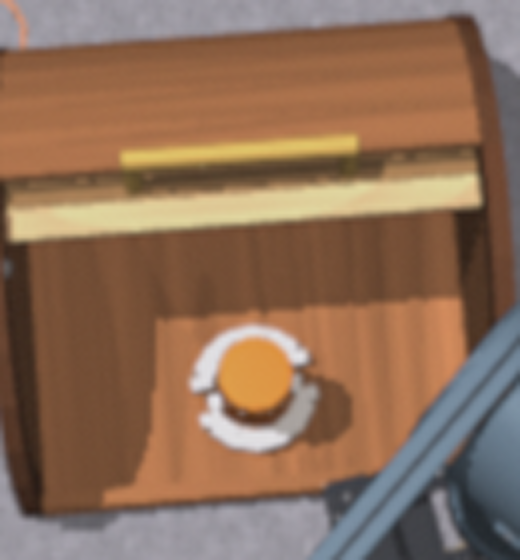

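The canister sits in the collar with its lugs in the notches. Next I hook the handle and roll the cover down, then push it past the catch from above.

Run:
```python
from h import *
T=lambda q:float(np.clip(q+.175,1.0,1.57))
d=cam('top');print('tin top expected seated',proj(d,[530.7,-64.5,122]),'on collar',proj(d,[530.7,-64.5,138]))
robot.move_gripper(0.36)
robot.move_ptp(*hp(1.57,-62,1.57))
print(robot.move_linear(*hp(1.57,12,1.57),speed=120,f_stop=12))
for q in (1.4,1.2,1.0,.8,.6,.4,.2):
    p,o=hp(q,12,T(q)); st=robot.move_linear(p,o,speed=120,f_stop=25)
    print(q,st,np.round(robot.current_contact_force(),1))
    if st: break
else:
    robot.move_linear(*hp(.2,-70,1.0),speed=150)
    d=cam('top');cv2.imwrite('pics/t3.png',d['img'])
print(robot.current_t(),robot.current_tcp_pos())
```

```text
tin top expected seated [278.42325682 192.2072471 ] on collar [278.44084446 191.3781311 ]
False
1.4 False [-0.7  0.2  0.4]
1.2 False [ 0.7 -0.7 -0.6]
1.0 False [ 0.2 -0.2  0.2]
0.8 False [0.4 0.  0.5]
0.6 False [-0.3 -0.3  0.9]
0.4 False [ 1.2 -0.2  0.7]
0.2 False [-0.2  1.2  0.2]
26.4833 [399.82372019 -77.0282039  180.02806692]
```

Run:
```python
from h import *
o=down(YAW+np.pi/2); w=lambda lx,z:(np.r_[P,0]+X*lx+Z*z).tolist()
robot.move_gripper(0.0)
robot.move_ptp(w(-182,210),o)
robot.move_linear(w(-182,160),speed=120,f_stop=15)
for lx,z in((-186,120),(-190,103),(-192,90)):
    st=robot.move_linear(w(lx,z),speed=50,f_stop=45);print(z,st,np.round(robot.current_tcp_pos(),1),np.round(robot.current_contact_force(),1))
    if st:break
robot.move_linear(w(-192,250),speed=180)
robot.move_ptp([300,-350,300],o)
d=cam('side');cv2.imwrite('pics/s4.png',d['img']);t=cam('top');print(robot.current_t())
S=cv2.resize(d['img'][150:370,140:350],(500,524));Tt=cv2.resize(t['img'][95:245,200:360],(290,272))
C=np.zeros((524,800,3),np.uint8);C[:,:500]=S;C[:272,500:790]=Tt;cv2.imwrite('pics/f.png',C)
for n,D,bx in(('top',t,(235,205,330,240)),('side',d,(240,160,340,250))):
    m=cv2.inRange(cv2.cvtColor(D['img'],cv2.COLOR_BGR2HSV),(18,130,90),(30,255,255))[bx[1]:bx[3],bx[0]:bx[2]]
    print(n,'bar bbox',np.array(cv2.boundingRect(m))+[bx[0],bx[1],0,0],[ (q,proj(D,np.array(hp(q)[0])+75*Y).round(1).tolist(),proj(D,np.array(hp(q)[0])-75*Y).round(1).tolist()) for q in(0,.15)])
```

```text
120 False [433.5 -74.7 120.1] [0.3 0.6 0.2]
103 False [429.  -74.9 102.9] [ 0.1  0.5 -0. ]
90 False [427.2 -75.2  90.7] [-2.5  0.5 12.9]
32.6417
top bar bbox [253 215  55  21] [(0, [254.6, 232.8], [308.4, 229.4]), (0.15, [254.0, 229.5], [308.9, 226.1])]
side bar bbox [244 182  71  66] [(0, [313.6, 218.0], [271.1, 182.0]), (0.15, [312.4, 216.7], [269.0, 179.9])]
```

View pics/f.png

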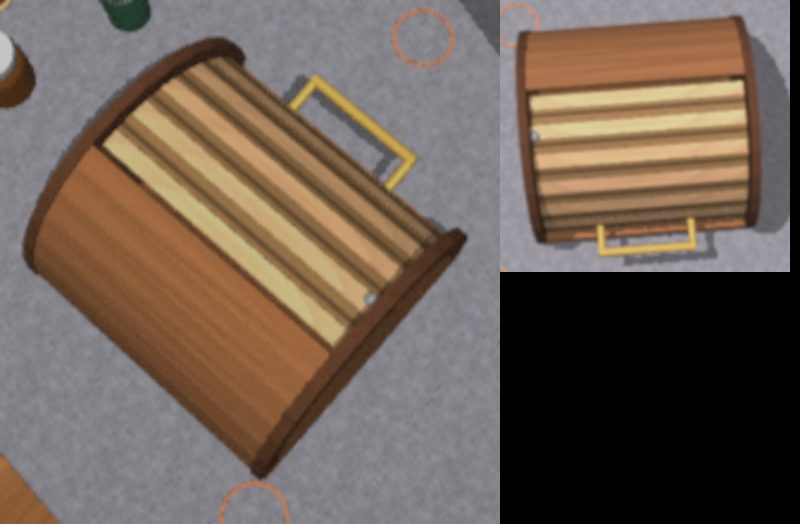

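The top and side views both put the bar at the q=0 prediction, so the cover looks shut. One firm, force-limited press will confirm the hard stop before I hand in.

Run:
```python
from h import *
o=down(YAW+np.pi/2); w=lambda lx,z:(np.r_[P,0]+X*lx+Z*z).tolist()
robot.move_ptp(w(-192,180),o)
robot.move_linear(w(-192,100),speed=120,f_stop=20)
print(robot.move_linear(w(-192,80),speed=20,f_stop=28),robot.current_tcp_pos(),robot.current_contact_force())
robot.move_linear(w(-192,220),speed=150)
robot.sleep(0.5);print(robot.current_t());print(robot.hand_in())
```

```text
True [427.17630231 -75.12569798  90.70091021] [-2.53290967e+00  5.81319027e-03  1.11858307e+01]
36.825
the job is handed in; nothing more can be done
None
```

The orange canister is seated in the notched collar and released, the cover is rolled shut against its hard stop past the catch, and the job was handed in at about 37 s; no verdict came back.

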